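# Open the bayonet lid of a strainer pot

### The arm

A 7-joint arm with a two-finger parallel gripper is mounted at the origin on the work surface. World frame = base frame: x ahead of the robot, y to its left, z up, the work surface at z = 0. Lengths are in m, angles in rad, forces in N, time in s.
With the tool pointing down it reaches from about 0.4 to 0.85 m from the base axis. Payload 4.5 kg.
Tool frame: the origin (TCP) lies at the centre of the arm's flange, where the gripper is bolted on; the fingertips stand r.tcp_to_tips ahead of it and the grasp point (between the pads) lies 147 mm ahead of it (r.tcp_to_tips is the distance from the TCP to the fingertips, in m); x points along the fingers, y is the direction in which the jaws open and shut, and the axes are right-handed (so a half turn about x gives the same grasp; the last joint's range is limited). The gripper opens to 88 mm and grips with 3 to 60 N. Pads are 18 mm wide; open, the fingers measure 123 mm over their backs; the gripper's body (75 mm by 187 mm) begins 45 mm behind the grasp point.
Start: joints at [1.281, 0.689, -0.195, 1.565, 0.157, 0.902, -0.215], TCP at [0.199, -0.593, 0.405] pointing down, gripper open.
Joint ranges: [-3.01, 3.01], [-0.46, 2.08], [-1.47, 1.51], [0.13, 2.56], [-1, 4.14], [0.04, 2.09], [-2.66, 2.66]. Speed limits (rad/s): [2.57, 2.57, 3.14, 3.14, 3.14, 3.14, 3.14].

### API

Orientations are given as a unit quaternion [x, y, z, w].
In Python, from plant import r, eyes gives the robot as it stands.
- The arm moves only by the tool carry_out, never from a script. Its argument "targets" is text: rows parted by semicolons, each of 5 numbers parted by spaces: the opening, from 0 (shut) to 1 (fully open), then the shift along the tool's x, y, z in mm, then the turn about the tool's x in rad. A call has 1 to 20 rows; each row shifts and turns the commanded pose from where the row before left it, along the tool's axes as they then stand; what a row does not reach is not made up. A row lasts 1/12 s, in which the tool goes at most 41.7 mm and 7.16 degrees, less where a joint would pass 70% of its speed; a pose out of reach is approached as far as the arm can. A call is refused whole if a number of a shift passes 41.7 or a number of a turn 0.125, either way. A call with a gripper value outside its range is refused whole. The fingers move at their own pace and stop on an object; "force" is the grip in N (left out, the last holds). Time passes only in rows, so rows that do not move let the fingers close. It gives the time, the measured TCP pose, the force and the opening at its end, in the units of the state.
- r.get_state(): the state, without advancing time (a new reading comes with each control period).
- eyes.snapshot(name): name is "side" or "top"; returns (picture, depth): 384x512x3 uint8, blue, green, red; 384x512 float32, m along the optical axis (not along the pixel's ray), 0 where there is no reading.
- eyes.camera_params(name): a dict with "intrinsics" (3x3 intrinsics, pixels), "rvec" (rotation vector, rad) and "tvec" (3), from world to camera coordinates, as OpenCV has them. Camera axes: x right, y down, z forward; pixel columns grow to the right and rows downward; lengths in m; the calibration is good to about 2 mm. A picture is of the moment at which its call begins. camera_params takes no time and is no camera call.
- r.finish_job(): hands the job in, once; it reports no verdict.
The state is a dict: "clock": time; "q": joint angles; "qd": joint speeds; "joint_torque": joint torques, N m; "tool_pos": TCP position; "eef_rot": TCP orientation; "contact_force": force on the tool from outside, world axes, zero at the start; "moment": the same for the moment, N m; "opening": opening from 0.0 (shut) to 1.0 (fully open).
Only numpy, scipy, OpenCV 4.12 (cv2) and the standard library are available. Lean on these libraries where they do the work, as an engineer would, in place of code of your own. Each camera call takes 0.05 s, during which the arm holds its last target.

### The job

Open the strainer pot: push its black lid round anticlockwise (seen from above) by its ears until you feel it come up against its stop, which is where its lugs meet the slots, then lift it out level by the knob. Lower it, without dropping it, right way up onto the middle of the rubber mat and let go. Never force the lid or squeeze it hard, and leave the other things on the bench where they are.

Things in the scene. Friction and masses are not known exactly. Their poses are not given: they have to be found in the camera images.
- lid: Loose black plastic bayonet lid, 0.3 to 0.56 kg, sitting on the pot. Origin: centre of the underside of its disc, 100 mm above the bench on the pot, 26 mm when it stands on the mat. Disc 128 mm in diameter, 12 mm thick; z up. Turned anticlockwise from above (positive about z) by 30 to 82 degrees, different each time, it meets a firm stop; there (and to 4 degrees before it) it lifts straight out.
- lid_knob (a point): Centre (half-way up) of the lid's round knob, 40 mm in diameter, 40 mm high, on the lid's axis on top of the disc; 32 mm above the disc's underside, 20 mm above its top; 132 mm above the bench when on the pot, 58 mm when on the mat. Axes as the lid's. Gripper and lid must not press on one another with more than 80 N (both fingers added up, so grip it with less than 40 N).
- lid_ear_a (a point): Middle of the ear that sticks out along the lid's +x, 80 mm from the lid's axis and 9 mm above the disc's underside. The ear is 22 mm wide, runs from the disc's edge to 100 mm from the axis, and is 18 mm high (0 to 18 mm above the disc's underside). Turning takes 1 to 4 N here; the lid stays where it is turned to.
- lid_ear_b (a point): Middle of the opposite, equal ear, along the lid's -x.
- lid_hub (a point): Centre of the flat underside of the lid's hub (82 mm in diameter, 22 mm deep below the disc), on which it stands when put down. Three lugs on the hub (14 mm wide, 10 mm thick, reaching 52 mm from the axis) are caught under a hidden collar in the pot, with 2.5 mm of vertical and 2 mm of sideways play; they are clear after a 25 mm lift.
- pot: Fixed grey plastic strainer pot, 124 mm in diameter, rim 100 mm above the bench, on a steel baseplate 140 mm square. Two horizontal pipe stubs along its +y and -y, to 110 mm from its axis, top 60 mm above the bench. Origin: centre of the baseplate's underside; z up along the pot's axis. The slots in its mouth are hidden by the lid and do not follow the pot's direction.
- mat: Fixed square black rubber mat, 200 x 200 mm, 4 mm thick, flat on the bench. Origin: centre of its underside.
- tin: Bystander: steel tin, 68 mm diameter, 70 mm high, upright. Origin: centre of its underside.
- bottle: Bystander: clear bottle, 64 mm diameter, 150 mm high, upright. Origin: centre of its underside.
- elbow: Bystander: bent copper pipe piece about 110 x 100 mm, 28 mm high, lying flat. Origin: under its bend's inner side.
- wrench: Bystander: steel wrench 190 mm long lying flat, along its own x. Origin: under its middle.
- tape: Bystander: white roll of tape, 90 mm diameter, 25 mm high, lying flat. Origin: centre of its underside.
- tee: Bystander: brass tee fitting 80 mm long (along its y), 28 mm high, lying flat. Origin: under its middle.
There are look-alikes about, which are no part of the job. What is shaped like the lid but green is not meant.

How it is judged:
By the outcome, as a careful person would: the job done as asked, in the order asked, and still so for the second after the job is handed in, with the robot touching nothing.
It also fails if it takes over 61 s, if anything falls off the work surface, if the arm or the gripper's body presses on something with over 40 N, if the wrist force passes 120 N, or if a joint passes its speed limit or range.

## Working session

There is one attempt and no reset: what is moved stays moved. The work goes in short steps, Python scripts to look and compute and a tool call to move; the robot and the scene stay as the last step left them, time stands still between calls to the robot, and variables do not carry over. Pictures are saved under pics/ and viewed, and the job is handed in when it is done.

Besides the shell and the picture viewer there is one more tool, called after "Call:" by a JSON object that holds its "op" and its "data", one argument or row to a line. carry_out: Moves the arm, as the interface text tells. Its arguments: {"type":"object","properties":{"targets":{"type":"string"},"force":{"type":"number"}},"required":["targets"]}

```bash
ls; mkdir -p pics; python3 - <<'E'
from plant import r, eyes
import cv2,numpy as np
for n in("top","side"):
    p,d=eyes.snapshot(n); cv2.imwrite(f"pics/{n}0.png",p); np.save(f"{n}0.npy",d)
    c=eyes.camera_params(n); print(n,c)
    R=cv2.Rodrigues(np.array(c["rvec"]))[0]; print(-R.T@np.array(c["tvec"]).ravel())
print(r.get_state(), r.tcp_to_tips)
E
```

```text
pics
top {'intrinsics': array([[347.56771179,   0.        , 257.51254451],
       [  0.        , 347.56771179, 186.14376383],
       [  0.        ,   0.        ,   1.        ]]), 'rvec': array([ 2.15629914, -2.21481977,  0.06425317]), 'tvec': array([0.02915491, 0.49755111, 1.19896271])}
[0.41962094 0.00979536 1.22871519]
side {'intrinsics': array([[347.67200746,   0.        , 250.32188855],
       [  0.        , 347.67200746, 190.63010041],
       [  0.        ,   0.        ,   1.        ]]), 'rvec': array([ 0.4133216 , -2.71199961,  1.24081805]), 'tvec': array([0.47505682, 0.15307292, 1.20366328])}
[0.20572697 0.91519802 0.90443607]
{'clock': 0.1, 'q': array([ 1.28080086,  0.68993002, -0.19456276,  1.56620925,  0.15733308,
        0.90250019, -0.21509775]), 'qd': array([-0.00096607, -0.00181568,  0.00075393, -0.00335985,  0.0002479 ,
       -0.00161624, -0.00208713]), 'joint_torque': array([-3.23010761e-03, -5.28499174e+01, -1.27120011e+00, -1.53836578e+01,
       -5.24451735e-02,  2.02137933e-03,  5.29913359e-05]), 'tool_pos': array([ 0.19875654, -0.59225687,  0.40398063]), 'eef_rot': array([-0.69771867, -0.11459187,  0.69798635, -0.11345662]), 'contact_force': array([-0.14016858, -0.98580583, -0.44165836]), 'moment': array([0.02297882, 0.00604758, 0.07629178]), 'opening': 1.0013366065752096} 0.166
```

View pics/top0.png

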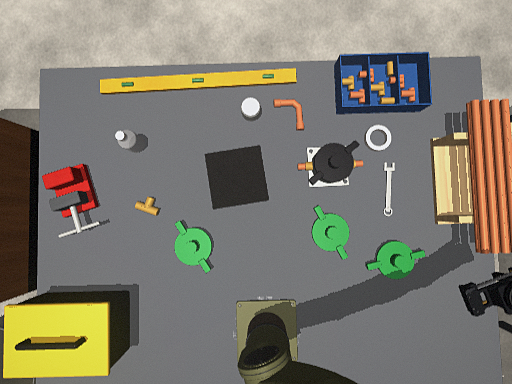

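View pics/side0.png

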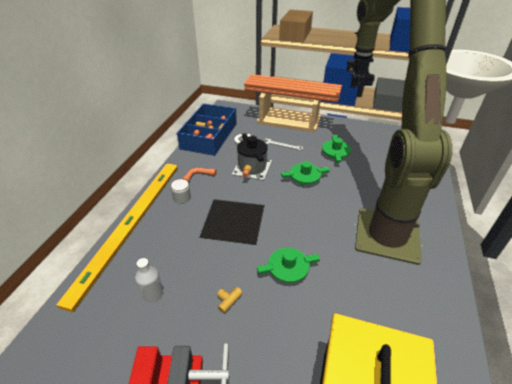

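Top view: the black lid with two ears is at (333,162) on the white baseplate. Look-alikes are the green ones at (193,246), (330,231) and (397,259), plus the flat black mat at (237,177). I choose the black one on the pot and check it in a close crop with depth.

```bash
cat > h.py <<'E'
import cv2,numpy as np
from plant import r,eyes
from scipy.spatial.transform import Rotation as Ro
def cam(n):
    c=eyes.camera_params(n); R=cv2.Rodrigues(np.array(c["rvec"]))[0]; return c["intrinsics"],R,np.array(c["tvec"]).ravel()
def cloud(n,d):
    K,R,t=cam(n); v,u=np.mgrid[:d.shape[0],:d.shape[1]]
    P=np.stack([(u-K[0,2])/K[0,0]*d,(v-K[1,2])/K[1,1]*d,d],-1)
    W=(P-t)@R; W[d<=0]=np.nan; return W
def ray(n,u,v,z):
    K,R,t=cam(n); C=-R.T@t; g=R.T@np.array([(u-K[0,2])/K[0,0],(v-K[1,2])/K[1,1],1]); return C+g*(z-C[2])/g[2]
def proj(n,P):
    K,R,t=cam(n); p=np.atleast_2d(P)@R.T+t; return p[:,:2]/p[:,2:]*[K[0,0],K[1,1]]+K[:2,2]
E
python3 - <<'E'
from h import *
p=cv2.imread("pics/top0.png"); d=np.load("top0.npy"); W=cloud("top",d)
cv2.imwrite("pics/lidcrop.png",cv2.resize(p[120:205,285:405],None,fx=6,fy=6,interpolation=cv2.INTER_CUBIC))
hsv=cv2.cvtColor(p,cv2.COLOR_BGR2HSV)
win=np.zeros(d.shape,bool); win[130:200,290:380]=1
blk=win&(p.max(2)<60)
z=W[...,2]
for lo,hi in((.09,.125),(.103,.125),(.14,.165)):
    m=win&(z>lo)&(z<hi); print(lo,m.sum(),W[m].mean(0),np.median(W[m],0))
knob=win&(z>.143)&(z<.165); 
(c,rad)=cv2.minEnclosingCircle(W[knob][:,:2].astype(np.float32)); print("knob circ",c,rad)
# disc mask
m=(win&(z>.10)&(z<.165)); 
XY=W[m][:,:2]; c0=np.array(c)
rr=np.linalg.norm(XY-c0,axis=1); e=XY[rr>.075]-c0; a=np.arctan2(e[:,1],e[:,0]); print("ears r>75",len(e),"n",np.sort(np.rad2deg(a)).round())
print("axis dir mod pi deg",np.rad2deg(np.angle(np.mean(np.exp(2j*a))))/2, rr.max())
# by colour: contour of black, undistort on plane
cs,_=cv2.findContours(blk.astype(np.uint8),cv2.RETR_EXTERNAL,cv2.CHAIN_APPROX_NONE); k=max(cs,key=cv2.contourArea)
Q=np.array([ray("top",u,v,.112)[:2] for u,v in k[:,0]]); cr=np.linalg.norm(Q-c0,axis=1)
print("black contour",k[:,0].min(0),k[:,0].max(0),cr.min(),cr.max())
# mat
bm=np.zeros(d.shape,np.uint8); bm[140:215,195:280]=(p[140:215,195:280].max(2)<60)*255
cs,_=cv2.findContours(bm,cv2.RETR_EXTERNAL,cv2.CHAIN_APPROX_NONE); k=max(cs,key=cv2.contourArea)
Q=np.array([ray("top",u,v,.004)[:2] for u,v in k[:,0]],np.float32); print("mat",cv2.minAreaRect(Q), np.nanmedian(z[bm>0]))
# baseplate
wm=win&(p.min(2)>150)
Q=W[wm]; print("plate",cv2.minAreaRect(Q[:,:2].astype(np.float32)),np.median(Q[:,2]))
E
```

```text
0.09 1228 [ 0.56128892 -0.23047768  0.11311621] [ 0.55897597 -0.22827723  0.11269267]
0.103 1223 [ 0.56136069 -0.23067448  0.1131803 ] [ 0.55913653 -0.22831674  0.11270684]
0.14 141 [ 0.56166665 -0.23138526  0.1516682 ] [ 0.56123563 -0.23125091  0.15207204]
knob circ (0.5622552633285522, -0.23243582248687744) 0.02071518450975418
ears r>75 108 n [-58. -58. -57. -57. -56. -56. -56. -55. -55. -55. -55. -55. -54. -54.
 -54. -53. -53. -53. -52. -52. -52. -51. -51. -51. -51. -51. -50. -50.
 -49. -49. -49. -48. -48. -48. -48. -48. -48. -47. -47. -46. -46. -46.
 -45. -45. -45. -45. -45. -44. -44. -43. 121. 122. 122. 122. 122. 123.
 123. 123. 124. 124. 124. 124. 125. 125. 125. 125. 125. 126. 126. 126.
 126. 127. 127. 127. 128. 128. 128. 128. 128. 129. 129. 129. 130. 130.
 130. 130. 130. 131. 131. 132. 132. 132. 132. 132. 133. 133. 133. 133.
 133. 133. 134. 134. 135. 135. 135. 136. 136. 136.]
axis dir mod pi deg -50.94845296610395 0.10018789841074263
black contour [308 141] [358 184] 0.05706508161952512 0.1009498323361432
mat ((0.5356249809265137, 0.09026821702718735), (0.1974189430475235, 0.1996181160211563), 7.626108169555664) 0.004239234860822834
plate ((0.47287067770957947, -0.23912818729877472), (0.05830607935786247, 0.0), -133.52308654785156) nan
```

View pics/lidcrop.png

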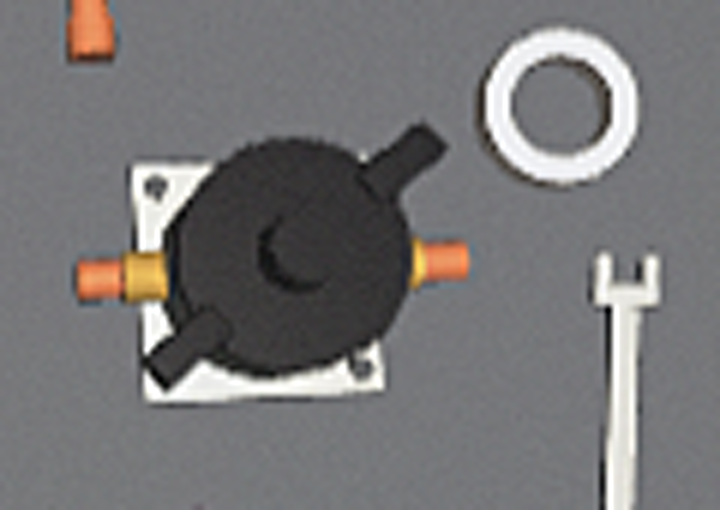

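The crop confirms it: the black lid's knob is at crop (297,250), with ears at (410,160) and (185,350), on the grey pot with copper stubs. The knob top measures z=0.152 and the ears reach r=0.100, both as given. Now the centre fit and the tool deltas.

```bash
cat >> h.py <<'E'
def tool():
    s=r.get_state(); return s,np.array(s["tool_pos"]),Ro.from_quat(s["eef_rot"]).as_matrix()
def yawy(M): return np.rad2deg(np.arctan2(M[1,1],M[0,1]))
def delta(target,):
    s,p,M=tool(); return 1000*(M.T@(np.array(target)-p))
E
python3 - <<'E'
from h import *
from scipy.optimize import least_squares
p=cv2.imread("pics/top0.png"); d=np.load("top0.npy"); W=cloud("top",d); z=W[...,2]
win=np.zeros(d.shape,bool); win[130:200,290:380]=1
m=(win&(z>.105)&(z<.165)).astype(np.uint8)
cs,_=cv2.findContours(m,cv2.RETR_EXTERNAL,cv2.CHAIN_APPROX_NONE); k=max(cs,key=cv2.contourArea)[:,0]
Q=np.array([ray("top",u,v,.112)[:2] for u,v in k]); c=np.array([.5617,-.2314])
for i in range(3):
    rr=np.linalg.norm(Q-c,axis=1); a=np.rad2deg(np.arctan2(*(Q-c).T[::-1])); off=np.abs((a+51+90)%180-90)
    s=off>18; f=least_squares(lambda x:np.linalg.norm(Q[s]-x[:2],axis=1)-x[2],[*c,.064],loss="soft_l1",f_scale=.002); c=f.x[:2]
print("disc",f.x)
# ear centroids on plane .118
for sgn in(1,-1):
    u=sgn*np.array([np.cos(np.deg2rad(-51)),np.sin(np.deg2rad(-51))])
    e=W[(m>0)]; t=(e[:,:2]-c)@u; e=e[(t>.07)]; g=e.mean(0); print("ear",g,np.rad2deg(np.arctan2(*(g[:2]-c)[::-1])),np.median(e[:,2]))
s,P,M=tool(); print(M.round(3),yawy(M),P)
# side view knob
ds=np.load("side0.npy"); Ws=cloud("side",ds); ms=(np.abs(Ws[...,0]-.562)<.03)&(np.abs(Ws[...,1]+.231)<.03)&(Ws[...,2]>.135)&(Ws[...,2]<.17); print("side knob",ms.sum(),Ws[ms].mean(0),Ws[ms].min(0),Ws[ms].max(0))
E
```

```text
disc [ 0.56228245 -0.23197885  0.06229851]
ear [ 0.61566816 -0.29748563  0.11789455] -50.82118525613907 0.11790436806286951
ear [ 0.50874552 -0.16575965  0.11771113] 128.9548657992597 0.11804113147632052
[[-0.001  0.318 -0.948]
 [ 0.002 -0.948 -0.318]
 [-1.    -0.002  0.   ]] -71.44054452682354 [ 0.19875654 -0.59225687  0.40398063]
side knob 80 [ 0.56139304 -0.22442263  0.14768082] [ 0.54188665 -0.25020052  0.13506369] [ 0.58367801 -0.20540036  0.15487656]
```

Call:
{"op": "carry_out", "data": {
  "targets": "0.55 0 0 0 0.12; 0.55 0 0 0 0.12; 0.55 0 0 0 0.12; 0.55 0 0 0 0.12; 0.55 0 0 0 0.12; 0.55 0 0 0 0.12; 0.55 0 0 0 0.12; 0.55 0 0 0 0.12; 0.55 0 0 0 0.12; 0.55 0 0 0 0.12; 0.55 0 0 0 0",
  "force": 5
}}

```text
clock: 1.02
tool_pos: [0.1991, -0.5923, 0.4043]
eef_rot: [-0.64, 0.301, 0.64, 0.301]
contact_force: [0.4, 0.3, -0.3]
opening: 0.553
```

```bash
cat > n.py <<'E'
from h import *
import sys
C=np.array([.5622,-.2318])
a=np.deg2rad(float(sys.argv[1])); rad=float(sys.argv[2]); z=float(sys.argv[3])
s,P,M=tool()
print("yaw",yawy(M),"P",P.round(4),"d",delta([*(C+rad*np.array([np.cos(a),np.sin(a)])),z]).round(1),"q",np.round(s["q"],2),"F",np.round(s["contact_force"],1),"open",round(s["opening"],3),"t",s["clock"])
E
python3 n.py -51 .086 .404
```

```text
yaw -140.35325719621719 P [ 0.1991 -0.5923  0.4043] d [ 2.000e-01 -5.086e+02 -4.010e+01] q [ 1.09  0.69  0.16  1.58 -0.13  0.88 -1.16] F [ 0.4  0.3 -0.3] open 0.553 t 1.0167
```

Call:
{"op": "carry_out", "data": {
  "targets": "0.55 0 -15 -1 0; 0.55 0 -27 -2 0; 0.55 0 -27 -2 0; 0.55 0 -27 -2 0; 0.55 0 -27 -2 0; 0.55 0 -27 -2 0; 0.55 0 -27 -2 0; 0.55 0 -27 -2 0; 0.55 0 -27 -2 0; 0.55 0 -27 -2 0; 0.55 0 -27 -2 0; 0.55 0 -27 -2 0; 0.55 0 -27 -2 0; 0.55 0 -27 -2 0; 0.55 0 -27 -2 0; 0.55 0 -27 -2 0; 0.55 0 -27 -2 0; 0.55 0 -27 -3 0; 0.55 0 -27 -3 0.01; 0.55 0 -7 -2 0.00"
}}

```text
clock: 2.68
tool_pos: [0.6193, -0.2942, 0.4039]
eef_rot: [0.64, -0.298, -0.64, -0.302]
contact_force: [-0.2, 1.0, -0.3]
opening: 0.553
```

```bash
python3 n.py -51 .086 .404
```

```text
yaw -140.21346319884353 P [ 0.6193 -0.2942  0.4039] d [-0.1  5.1 -1.6] q [ 0.27  0.79  0.22  1.37 -0.19  1.   -1.92] F [-0.2  1.  -0.3] open 0.553 t 2.6833
```

Call:
{"op": "carry_out", "data": {
  "targets": "0.55 0 5 -2 0.013; 0.55 15 0 0 0; 0.55 25 0 0 0; 0.55 25 0 0 0; 0.55 15 0 0 0; 0.55 0 0 0 0; 0.55 0 0 0 0"
}}

```text
clock: 3.27
tool_pos: [0.6111, -0.3055, 0.3243]
eef_rot: [-0.636, 0.308, 0.637, 0.307]
contact_force: [-0.1, -0.4, 0.6]
opening: 0.552
```

```bash
python3 n.py -51 .086 .268; python3 - <<'E'
from h import *
p,d=eyes.snapshot("side"); cv2.imwrite("pics/s1.png",cv2.resize(p[60:220,180:400],None,fx=3.5,fy=3.5,interpolation=cv2.INTER_CUBIC))
E
```

```text
yaw -141.6213323936754 P [ 0.6111 -0.3055  0.3243] d [56.3 -8.4  2. ] q [ 0.29  0.87  0.21  1.45 -0.21  0.84 -1.9 ] F [-0.1 -0.4  0.6] open 0.552 t 3.2667
```

View pics/s1.png

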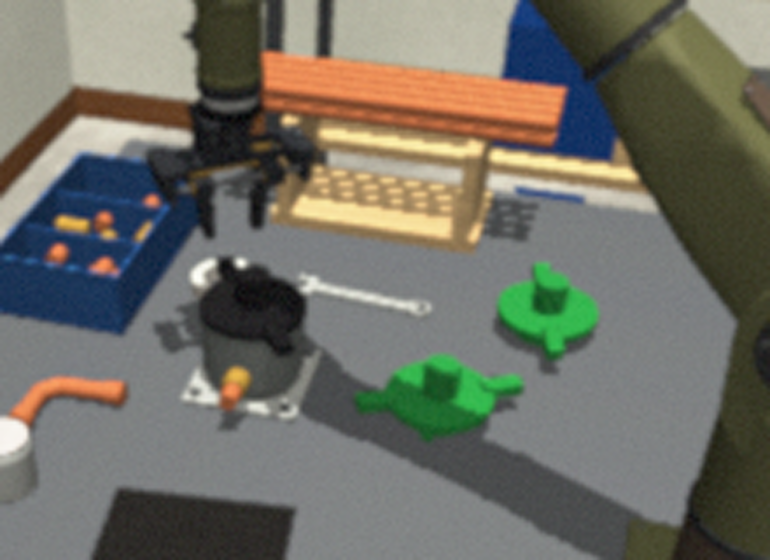

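The gripper, fingers at crop (205,220) and (260,215), hangs above the far ear (228,268) of the lid at (252,300). I correct by −8 mm along y and go down astride the ear.

Call:
{"op": "carry_out", "data": {
  "targets": "0.55 0 -8 2 -0.01; 0.55 0 0 0 0; 0.55 10 0 0 0; 0.55 10 0 0 0; 0.55 0 0 0 0; 0.55 0 0 0 0"
}}

```text
clock: 3.82
tool_pos: [0.6174, -0.2969, 0.3035]
eef_rot: [-0.637, 0.304, 0.639, 0.304]
contact_force: [0.4, 0.8, 0.3]
opening: 0.553
```

```bash
python3 n.py -51 .086 .268
```

```text
yaw -140.94793608337932 P [ 0.6174 -0.2969  0.3035] d [35.5  1.9 -0.8] q [ 0.28  0.9   0.2   1.46 -0.21  0.81 -1.9 ] F [0.4 0.8 0.3] open 0.553 t 3.8167
```

Call:
{"op": "carry_out", "data": {
  "targets": "0.55 10 2 -1 0; 0.55 10 0 0 0; 0.55 10 0 0 0; 0.55 5 0 0 0; 0.55 0 0 0 0; 0.55 0 0 0 0"
}}

```text
clock: 4.32
tool_pos: [0.6168, -0.2991, 0.2691]
eef_rot: [-0.638, 0.304, 0.639, 0.304]
contact_force: [-1.1, 0.7, 0.2]
opening: 0.551
```

```bash
python3 n.py -51 .086 .268
```

```text
yaw -140.94412189371752 P [ 0.6168 -0.2991  0.2691] d [1.1 0.1 0.7] q [ 0.29  0.94  0.19  1.48 -0.22  0.74 -1.89] F [-1.1  0.7  0.2] open 0.551 t 4.3167
```

Call:
{"op": "carry_out", "data": {
  "targets": "0.55 0 -3 0 -0.035; 0.55 0 -3 0 -0.035; 0.55 0 -3 0 -0.035; 0.55 0 -1.5 0 -0.0175; 0.55 0 -1.5 0 -0.0175; 0.55 0 -1.5 0 -0.0175; 0.55 0 -1.5 0 -0.0175; 0.55 0 -1.5 0 -0.0175; 0.55 0 -1.5 0 -0.0175; 0.55 0 -1.5 0 -0.0175; 0.55 0 -1.5 0 -0.0175; 0.55 0 -1.5 0 -0.0175; 0.55 0 -1.5 0 -0.0175; 0.55 0 -1.5 0 -0.0175; 0.55 0 -1.5 0 -0.0175; 0.55 0 0 0 0"
}}

```text
clock: 5.65
tool_pos: [0.6355, -0.2791, 0.2698]
eef_rot: [0.679, -0.2, -0.678, -0.2]
contact_force: [0.3, -1.7, 0.5]
opening: 0.551
```

```bash
cat > a.py <<'E'
from h import *
C=np.array([.5622,-.2318])
s,P,M=tool(); v=P[:2]-C; F=np.array(s["contact_force"]); ph=np.arctan2(v[1],v[0])
print("phi %.1f r %.1f z %.1f yaw-phi+90 %.1f  F tool x,y,z"%(np.rad2deg(ph),1000*np.hypot(*v),P[2]*1000,yawy(M)-np.rad2deg(ph)+90),(M.T@F).round(2),"M",np.round(s["moment"],2),"q",np.round(s["q"],2),s["clock"])
E
python3 a.py
```

```text
phi -32.8 r 87.2 z 269.8 yaw-phi+90 0.0  F tool x,y,z [-0.47  1.3  -1.2 ] M [-0.24  0.03 -0.01] q [ 0.29  0.94  0.11  1.45 -0.13  0.76 -1.69] 5.65
```

Call:
{"op": "carry_out", "data": {
  "targets": "0.55 0 -1.5 0.1 -0.0175; 0.55 0 -1.5 0.1 -0.0175; 0.55 0 -1.5 0.1 -0.0175; 0.55 0 -1.5 0.1 -0.0175; 0.55 0 -1.5 0.1 -0.0175; 0.55 0 -1.5 0.1 -0.0175; 0.55 0 -1.5 0.1 -0.0175; 0.55 0 -1.5 0.1 -0.0175; 0.55 0 -1.5 0.1 -0.0175; 0.55 0 -1.5 0.1 -0.0175; 0.55 0 -1.5 0.1 -0.0175; 0.55 0 -1.5 0.1 -0.0175; 0.55 0 0 0 0"
}}

```text
clock: 6.73
tool_pos: [0.6425, -0.2623, 0.2697]
eef_rot: [0.696, -0.127, -0.695, -0.128]
contact_force: [0.2, -1.3, 0.5]
opening: 0.551
```

```bash
python3 a.py
```

```text
phi -20.8 r 85.9 z 269.7 yaw-phi+90 0.0  F tool x,y,z [-0.51  1.19 -0.66] M [-0.23  0.01  0.01] q [ 0.29  0.94  0.05  1.44 -0.06  0.76 -1.56] 6.7333
```

```bash
python3 - <<'E'
from h import *
a,_=eyes.snapshot("top"); b,_=eyes.snapshot("side")
f=lambda x:cv2.resize(x,(400,400),interpolation=cv2.INTER_CUBIC)
cv2.imwrite("pics/t2.png",np.hstack([f(a[110:210,285:385]),f(b[110:210,200:300])]))
E
```

```text
(no output)
```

View pics/t2.png

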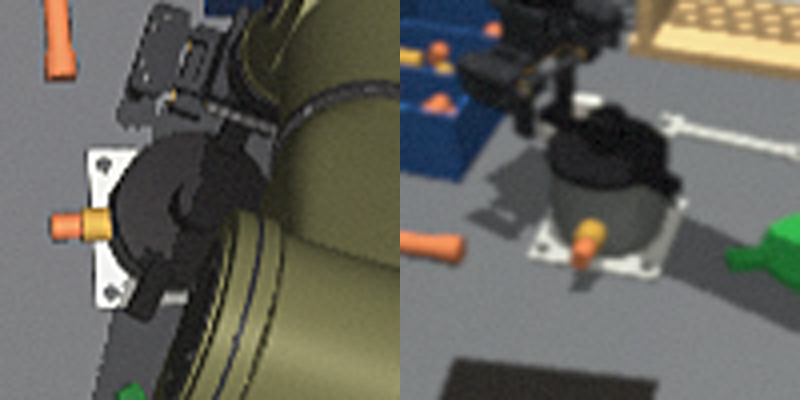

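The lid is following: its near ear has moved to (145,290) in the left crop, about 20° round. I go on, in smaller steps as the stop range begins.

Call:
{"op": "carry_out", "data": {
  "targets": "0.55 0 -1.5 0.1 -0.0175; 0.55 0 -1.5 0.1 -0.0175; 0.55 0 -1.5 0.1 -0.0175; 0.55 0 -1.5 0.1 -0.0175; 0.55 0 -1.5 0.1 -0.0175; 0.55 0 -1.5 0.1 -0.0175; 0.55 0 0 0 0"
}}

```text
clock: 7.42
tool_pos: [0.6448, -0.2536, 0.2697]
eef_rot: [0.701, -0.091, -0.701, -0.091]
contact_force: [-0.6, -1.1, 0.4]
opening: 0.549
```

```bash
python3 a.py
```

```text
phi -14.8 r 85.4 z 269.7 yaw-phi+90 0.0  F tool x,y,z [-0.4   1.23  0.29] M [-0.08 -0.    0.01] q [ 0.29  0.94  0.03  1.45 -0.03  0.76 -1.49] 7.4167
```

Call:
{"op": "carry_out", "data": {
  "targets": "0.55 0 -1.5 0.1 -0.0175; 0.55 0 -1.5 0.1 -0.0175; 0.55 0 0 0 0"
}}

```text
clock: 7.67
tool_pos: [0.6453, -0.2508, 0.2697]
eef_rot: [0.703, -0.078, -0.703, -0.079]
contact_force: [-0.5, -1.5, -1.0]
opening: 0.549
```

```bash
python3 a.py
```

```text
phi -12.9 r 85.2 z 269.7 yaw-phi+90 0.1  F tool x,y,z [1.03 1.58 0.11] M [-0.14 -0.03 -0.05] q [ 0.29  0.94  0.02  1.45 -0.02  0.76 -1.47] 7.6667
```

Call:
{"op": "carry_out", "data": {
  "targets": "0.55 0 -1.5 0 -0.0175; 0.55 0 -1.5 0 -0.0175; 0.55 0 0 0 0"
}}

```text
clock: 7.92
tool_pos: [0.646, -0.2478, 0.2697]
eef_rot: [0.704, -0.066, -0.704, -0.066]
contact_force: [1.2, -1.7, -0.5]
opening: 0.547
```

Call:
{"op": "carry_out", "data": {
  "targets": "0.55 0 -1.5 0 -0.0175; 0.55 0 -1.5 0 -0.0175; 0.55 0 0 0 0"
}}

```text
clock: 8.17
tool_pos: [0.6465, -0.2449, 0.2698]
eef_rot: [0.705, -0.054, -0.705, -0.054]
contact_force: [0.7, -1.6, -0.3]
opening: 0.55
```

Call:
{"op": "carry_out", "data": {
  "targets": "0.55 0 -1.5 0 -0.0175; 0.55 0 -1.5 0 -0.0175; 0.55 0 0 0 0"
}}

```text
clock: 8.42
tool_pos: [0.6469, -0.2419, 0.2698]
eef_rot: [0.706, -0.041, -0.706, -0.042]
contact_force: [1.6, -1.1, -0.4]
opening: 0.549
```

Call:
{"op": "carry_out", "data": {
  "targets": "0.55 0 -1.5 0 -0.0175; 0.55 0 -1.5 0 -0.0175; 0.55 0 0 0 0"
}}

```text
clock: 8.67
tool_pos: [0.6473, -0.2389, 0.2698]
eef_rot: [0.707, -0.029, -0.706, -0.029]
contact_force: [0.9, -0.7, -0.8]
opening: 0.553
```

```bash
python3 a.py
```

```text
phi -4.8 r 85.4 z 269.8 yaw-phi+90 0.1  F tool x,y,z [ 0.8   0.61 -0.96] M [-0.23 -0.11 -0.03] q [ 0.3   0.93 -0.02  1.46  0.02  0.75 -1.38] 8.6667
```

Call:
{"op": "carry_out", "data": {
  "targets": "0.55 0 -1.5 0 -0.0175; 0.55 0 -1.5 0 -0.0175; 0.55 0 0 0 0"
}}

```text
clock: 8.92
tool_pos: [0.6475, -0.2359, 0.2698]
eef_rot: [0.707, -0.017, -0.707, -0.017]
contact_force: [-1.0, -0.5, -0.7]
opening: 0.549
```

Call:
{"op": "carry_out", "data": {
  "targets": "0.55 0 -1.5 0 -0.0175; 0.55 0 -1.5 0 -0.0175; 0.55 0 0 0 0"
}}

```text
clock: 9.17
tool_pos: [0.6476, -0.2329, 0.2698]
eef_rot: [0.707, -0.004, -0.707, -0.005]
contact_force: [0.7, -1.2, -0.3]
opening: 0.548
```

Call:
{"op": "carry_out", "data": {
  "targets": "0.55 0 -1.5 0 -0.0175; 0.55 0 -1.5 0 -0.0175; 0.55 0 0 0 0"
}}

```text
clock: 9.42
tool_pos: [0.6476, -0.2299, 0.2698]
eef_rot: [0.707, 0.008, -0.707, 0.008]
contact_force: [0.5, -1.8, 0.1]
opening: 0.553
```

Call:
{"op": "carry_out", "data": {
  "targets": "0.55 0 -1.5 0 -0.0175; 0.55 0 -1.5 0 -0.0175; 0.55 0 0 0 0"
}}

```text
clock: 9.67
tool_pos: [0.6474, -0.2269, 0.2698]
eef_rot: [0.707, 0.02, -0.707, 0.02]
contact_force: [0.5, -1.4, 0.5]
opening: 0.553
```

Call:
{"op": "carry_out", "data": {
  "targets": "0.55 0 -1.5 0 -0.0175; 0.55 0 -1.5 0 -0.0175; 0.55 0 0 0 0"
}}

```text
clock: 9.92
tool_pos: [0.6472, -0.2239, 0.2698]
eef_rot: [0.706, 0.033, -0.706, 0.033]
contact_force: [1.0, -1.1, -0.7]
opening: 0.55
```

Call:
{"op": "carry_out", "data": {
  "targets": "0.55 0 -1.5 0 -0.0175; 0.55 0 -1.5 0 -0.0175; 0.55 0 0 0 0"
}}

```text
clock: 10.17
tool_pos: [0.6469, -0.2209, 0.2697]
eef_rot: [0.706, 0.045, -0.706, 0.045]
contact_force: [0.3, -0.7, 0.5]
opening: 0.55
```

Call:
{"op": "carry_out", "data": {
  "targets": "0.55 0 -1.5 0.1 -0.0175; 0.55 0 -1.5 0.1 -0.0175; 0.55 0 0 0 0"
}}

```text
clock: 10.42
tool_pos: [0.6463, -0.218, 0.2697]
eef_rot: [0.705, 0.057, -0.705, 0.057]
contact_force: [0.0, -2.0, -1.1]
opening: 0.55
```

```bash
python3 a.py
```

```text
phi 9.3 r 85.2 z 269.7 yaw-phi+90 -0.0  F tool x,y,z [1.09 1.96 0.3 ] M [-0.26 -0.18  0.  ] q [ 0.3   0.92 -0.08  1.48  0.09  0.74 -1.23] 10.4167
```

Call:
{"op": "carry_out", "data": {
  "targets": "0.55 0 -1.5 0 -0.0175; 0.55 0 -1.5 0 -0.0175; 0.55 0 0 0 0"
}}

```text
clock: 10.67
tool_pos: [0.6458, -0.215, 0.2698]
eef_rot: [0.704, 0.07, -0.704, 0.07]
contact_force: [0.3, -2.5, 1.0]
opening: 0.552
```

Call:
{"op": "carry_out", "data": {
  "targets": "0.55 0 -1.5 0 -0.0175; 0.55 0 -1.5 0 -0.0175; 0.55 0 0 0 0"
}}

```text
clock: 10.92
tool_pos: [0.6452, -0.2121, 0.2698]
eef_rot: [0.702, 0.082, -0.702, 0.082]
contact_force: [2.0, -2.4, -0.7]
opening: 0.552
```

Call:
{"op": "carry_out", "data": {
  "targets": "0.55 0 -1.5 0 -0.0175; 0.55 0 -1.5 0 -0.0175; 0.55 0 0 0 0"
}}

```text
clock: 11.17
tool_pos: [0.6445, -0.2092, 0.2697]
eef_rot: [0.701, 0.094, -0.701, 0.094]
contact_force: [0.8, -1.8, 0.3]
opening: 0.553
```

Call:
{"op": "carry_out", "data": {
  "targets": "0.55 0 -1.5 0.1 -0.0175; 0.55 0 -1.5 0.1 -0.0175; 0.55 0 0 0 0"
}}

```text
clock: 11.42
tool_pos: [0.6435, -0.2064, 0.2697]
eef_rot: [0.699, 0.107, -0.699, 0.106]
contact_force: [1.4, -1.4, -0.1]
opening: 0.549
```

Call:
{"op": "carry_out", "data": {
  "targets": "0.55 0 -1.5 0 -0.0175; 0.55 0 -1.5 0 -0.0175; 0.55 0 0 0 0"
}}

```text
clock: 11.67
tool_pos: [0.6425, -0.2035, 0.2698]
eef_rot: [0.697, 0.119, -0.697, 0.119]
contact_force: [1.5, -0.8, 0.8]
opening: 0.546
```

Call:
{"op": "carry_out", "data": {
  "targets": "0.55 0 -1.5 0 -0.0175; 0.55 0 -1.5 0 -0.0175; 0.55 0 0 0 0"
}}

```text
clock: 11.92
tool_pos: [0.6414, -0.2007, 0.2697]
eef_rot: [-0.695, -0.131, 0.695, -0.131]
contact_force: [0.8, -1.2, 0.2]
opening: 0.552
```

```bash
python3 a.py;python3 - <<'E'
from h import *
a,_=eyes.snapshot("top"); b,_=eyes.snapshot("side")
f=lambda x:cv2.resize(x,(400,400),interpolation=cv2.INTER_CUBIC)
cv2.imwrite("pics/t3.png",np.hstack([f(a[110:210,285:385]),f(b[110:210,200:300])]))
E
```

```text
phi 21.4 r 85.1 z 269.7 yaw-phi+90 -0.1  F tool x,y,z [-0.17  1.4  -0.27] M [-0.14 -0.27  0.06] q [ 0.3   0.91 -0.13  1.51  0.16  0.72 -1.1 ] 11.9167
```

View pics/t3.png

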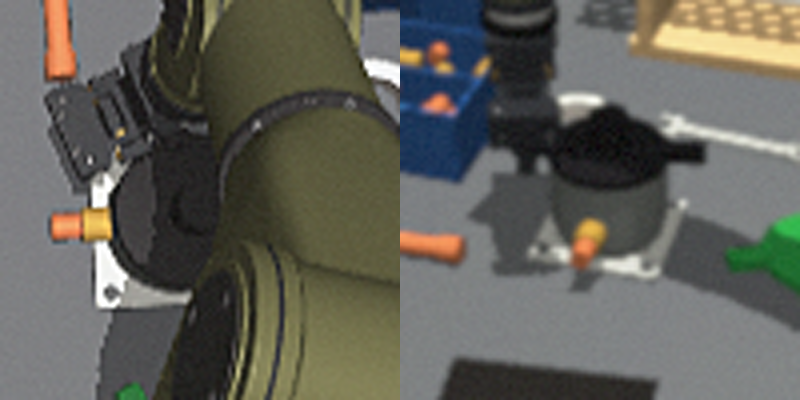

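The lid is still turning freely and lies level; its other ear is now at (690,150) in the right crop, about 63° round. I continue towards the stop.

Call:
{"op": "carry_out", "data": {
  "targets": "0.55 0 -1.5 0 -0.0175; 0.55 0 -1.5 0 -0.0175; 0.55 0 0 0 0"
}}

```text
clock: 12.27
tool_pos: [0.6403, -0.1983, 0.2697]
eef_rot: [-0.692, -0.143, 0.693, -0.143]
contact_force: [1.1, -1.5, -0.6]
opening: 0.549
```

Call:
{"op": "carry_out", "data": {
  "targets": "0.55 0 -1.5 0 -0.0175; 0.55 0 0 0 0; 0.55 0 0 0 0"
}}

```text
clock: 12.52
tool_pos: [0.6399, -0.1975, 0.2697]
eef_rot: [0.692, 0.148, -0.691, 0.149]
contact_force: [2.7, -3.8, -3.1]
opening: 0.555
```

```bash
python3 a.py
```

```text
phi 23.8 r 85.0 z 269.7 yaw-phi+90 0.4  F tool x,y,z [ 3.06  4.56 -0.94] M [-0.73 -0.57 -0.  ] q [ 0.3   0.91 -0.14  1.52  0.17  0.72 -1.06] 12.5167
```

Call:
{"op": "carry_out", "data": {
  "targets": "0.55 0 -1 0 -0.008; 0.55 0 0 0 0; 0.55 0 0 0 0"
}}

```text
clock: 12.77
tool_pos: [0.6397, -0.1968, 0.2698]
eef_rot: [0.691, 0.151, -0.69, 0.152]
contact_force: [4.0, -4.6, -2.2]
opening: 0.551
```

```bash
python3 a.py
```

```text
phi 24.3 r 85.1 z 269.8 yaw-phi+90 0.4  F tool x,y,z [ 2.19  5.83 -1.7 ] M [-0.87 -0.71 -0.01] q [ 0.3   0.91 -0.15  1.52  0.18  0.72 -1.06] 12.7667
```

Call:
{"op": "carry_out", "data": {
  "targets": "0.55 0 -1 0 -0.004; 0.55 0 0 0 0; 0.55 0 0 0 0"
}}

```text
clock: 13.02
tool_pos: [0.6395, -0.1966, 0.2698]
eef_rot: [0.691, 0.151, -0.69, 0.153]
contact_force: [5.1, -4.7, -3.7]
opening: 0.549
```

```bash
python3 a.py
```

```text
phi 24.5 r 84.9 z 269.8 yaw-phi+90 0.4  F tool x,y,z [ 3.72  6.4  -2.67] M [-1.08 -0.79 -0.02] q [ 0.3   0.91 -0.15  1.53  0.18  0.72 -1.06] 13.0167
```

Call:
{"op": "carry_out", "data": {
  "targets": "0.55 0 -1 0 0; 0.55 0 0 0 0; 0.55 0 0 0 0"
}}

```text
clock: 13.27
tool_pos: [0.6393, -0.1963, 0.2699]
eef_rot: [0.691, 0.151, -0.69, 0.154]
contact_force: [4.9, -7.0, -4.7]
opening: 0.554
```

```bash
python3 a.py
```

```text
phi 24.7 r 84.9 z 269.9 yaw-phi+90 0.1  F tool x,y,z [ 4.69  8.36 -1.5 ] M [-1.37 -1.02 -0.01] q [ 0.3   0.91 -0.14  1.53  0.18  0.71 -1.06] 13.2667
```

Resistance rose from about 1.5 N to 8.4 N while the finger hardly moved, at about 66° of lid turn, so that is the stop. I back off to mid-gap and then rise.

Call:
{"op": "carry_out", "data": {
  "targets": "0.55 0 3 0 0; 0.55 0 3 0 0; 0.55 0 3 0 0; 0.55 0 3 0 0; 0.55 0 3 0 0; 0.55 0 0 0 0; 0.55 0 0 0 0"
}}

```text
clock: 13.85
tool_pos: [0.6448, -0.2078, 0.2697]
eef_rot: [-0.69, -0.153, 0.691, -0.153]
contact_force: [-0.2, 0.2, 1.1]
opening: 0.553
```

```bash
python3 a.py
```

```text
phi 16.2 r 86.0 z 269.7 yaw-phi+90 8.7  F tool x,y,z [-1.11 -0.26  0.14] M [0.04 0.03 0.  ] q [ 0.32  0.92 -0.15  1.5   0.18  0.74 -1.04] 13.85
```

Call:
{"op": "carry_out", "data": {
  "targets": "0.55 -10 0 0 0; 0.55 -25 0 0 0; 0.55 -25 0 0 0; 0.55 -25 0 0 0; 1 -20 0 0 0; 1 0 0 0 0; 1 0 0 0 0; 1 0 0 0 0"
}}

```text
clock: 14.52
tool_pos: [0.6444, -0.2075, 0.3742]
eef_rot: [-0.69, -0.153, 0.691, -0.153]
contact_force: [0.3, 0.0, -0.3]
opening: 0.833
```

```bash
python3 n.py 0 0 .374;python3 - <<'E'
from h import *
a,da=eyes.snapshot("top"); b,db=eyes.snapshot("side"); np.save("ds4.npy",db); np.save("dt4.npy",da)
f=lambda x:cv2.resize(x,(400,400),interpolation=cv2.INTER_CUBIC)
cv2.imwrite("pics/t4.png",np.hstack([f(a[110:210,285:385]),f(b[110:210,200:300])]))
for n,d in(("top",da),("side",db)):
    W=cloud(n,d)
    m=(np.abs(W[...,0]-.562)<.04)&(np.abs(W[...,1]+.231)<.04)&(W[...,2]>.145)&(W[...,2]<.158); print(n,m.sum(),W[m].mean(0),W[m].min(0),W[m].max(0))
    rr=np.hypot(W[...,0]-.5622,W[...,1]+.2318); m=(rr>.076)&(rr<.11)&(W[...,2]>.098)&(W[...,2]<.13); a=np.arctan2(W[...,1]+.2318,W[...,0]-.5622)[m]; print(m.sum(),np.rad2deg(np.angle(np.exp(2j*a).mean()))/2)
E
```

```text
yaw -65.03764688343911 P [ 0.6444 -0.2075  0.3742] d [  0.3 -12.7  84.8] q [ 0.33  0.79 -0.17  1.42  0.15  0.94 -1.01] F [ 0.3  0.  -0.3] open 0.833 t 14.5167
top 135 [ 0.56193934 -0.23169929  0.15147084] [ 0.54269163 -0.25075977  0.14507817] [ 0.58130711 -0.21245331  0.15663123]
55 15.022202617888322
side 57 [ 0.56314141 -0.22618153  0.150978  ] [ 0.54351946 -0.24673339  0.14530196] [ 0.58099748 -0.20962066  0.15513474]
71 16.536709063382244
```

View pics/t4.png

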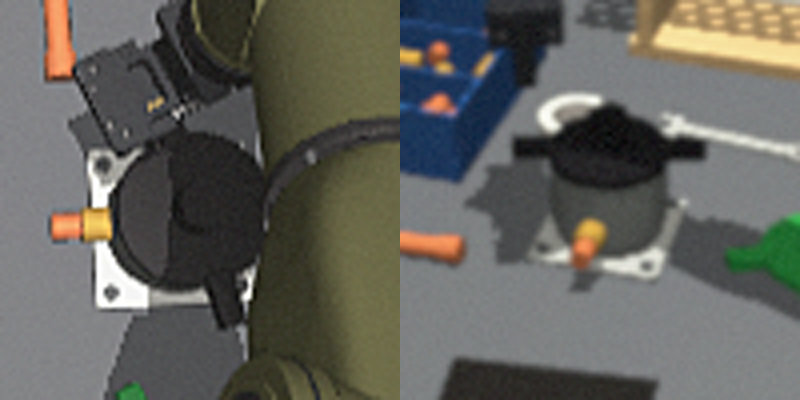

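Knob at (0.562,-0.232), 40 mm across and level; the lid lies at about 16°, so it has turned about 67°. Now over the knob.

Call:
{"op": "carry_out", "data": {
  "targets": "1 0 -2.7 15 0; 1 0 -5 25 0; 1 0 -5 25 0; 1 0 0 15 0; 1 0 0 5 0; 1 0 0 0 0; 1 0 0 0 0; 1 0 0 0 0"
}}

```text
clock: 15.28
tool_pos: [0.5637, -0.2313, 0.3744]
eef_rot: [0.691, 0.153, -0.69, 0.153]
contact_force: [-0.3, 1.2, -0.8]
opening: 0.998
```

```bash
python3 n.py 0 0 .285
```

```text
yaw -64.97953384836399 P [ 0.5637 -0.2313  0.3744] d [89.4 -0.1  1.7] q [ 0.42  0.7  -0.18  1.65  0.16  0.8  -0.97] F [-0.3  1.2 -0.8] open 0.998 t 15.2833
```

Call:
{"op": "carry_out", "data": {
  "targets": "1 15 0 1.5 0; 1 20 0 0 0; 1 20 0 0 0; 1 15 0 0 0; 1 10 0 0 0; 1 5 0 0 0; 1 4 0 0 0; 1 0 0 0 0; 1 0 0 0 0"
}}

```text
clock: 16.03
tool_pos: [0.5616, -0.2327, 0.2863]
eef_rot: [0.691, 0.153, -0.69, 0.153]
contact_force: [-0.2, 0.3, 0.4]
opening: 1.0
```

```bash
python3 n.py 0 0 .285
```

```text
yaw -65.0502915828855 P [ 0.5616 -0.2327  0.2863] d [ 1.3 -0.6 -1. ] q [ 0.4   0.82 -0.15  1.72  0.19  0.61 -1.  ] F [-0.2  0.3  0.4] open 1.0 t 16.0333
```

Call:
{"op": "carry_out", "data": {
  "targets": "0.8 1.3 -0.6 -1 0; 0.6 0 0 0 0; 0.5 0 0 0 0; 0.4 0 0 0 0; 0.4 0 0 0 0; 0.4 0 0 0 0; 0.4 0 0 0 0; 0.4 0 0 0 0",
  "force": 8
}}

```text
clock: 16.7
tool_pos: [0.5617, -0.2318, 0.2845]
eef_rot: [-0.69, -0.153, 0.69, -0.153]
contact_force: [-0.4, 0.2, 0.2]
opening: 0.449
```

Call:
{"op": "carry_out", "data": {
  "targets": "0.4 0 0 0 0; 0.4 0 0 0 0; 0.4 0 0 0 0; 0.4 0 0 0 0",
  "force": 20
}}

```text
clock: 17.03
tool_pos: [0.5617, -0.2318, 0.2845]
eef_rot: [-0.69, -0.153, 0.69, -0.153]
contact_force: [0.1, -0.1, 1.1]
opening: 0.446
```

```bash
python3 n.py 0 0 .285
```

```text
yaw -65.06361701663948 P [ 0.5617 -0.2318  0.2845] d [-0.5  0.2 -0.4] q [ 0.4   0.82 -0.15  1.72  0.19  0.61 -1.  ] F [ 0.1 -0.1  1.1] open 0.446 t 17.0333
```

Gripped at 39 mm with hardly any side force. Lifting slowly.

Call:
{"op": "carry_out", "data": {
  "targets": "0.4 -1 0 0 0; 0.4 -1 0 0 0; 0.4 -1 0 0 0; 0.4 -1 0 0 0; 0.4 -1 0 0 0; 0.4 0 0 0 0; 0.4 0 0 0 0"
}}

```text
clock: 17.62
tool_pos: [0.5617, -0.2318, 0.2895]
eef_rot: [0.69, 0.153, -0.69, 0.153]
contact_force: [0.0, -0.5, -3.6]
opening: 0.449
```

```bash
python3 n.py 0 0 .285
```

```text
yaw -65.05514397188236 P [ 0.5617 -0.2318  0.2895] d [ 4.5  0.2 -0.4] q [ 0.4   0.82 -0.15  1.72  0.19  0.62 -1.  ] F [ 0.  -0.5 -3.6] open 0.449 t 17.6167
```

Call:
{"op": "carry_out", "data": {
  "targets": "0.4 -2 0 0 0; 0.4 -2 0 0 0; 0.4 -2 0 0 0; 0.4 -2 0 0 0; 0.4 -3 0 0 0; 0.4 -3 0 0 0; 0.4 -3 0 0 0; 0.4 -3 0 0 0; 0.4 -3 0 0 0; 0.4 -4 0 0 0; 0.4 -5 0 0 0; 0.4 -6 0 0 0; 0.4 -8 0 0 0; 0.4 -8 0 0 0; 0.4 -6 0 0 0; 0.4 0 0 0 0; 0.4 0 0 0 0"
}}

```text
clock: 19.03
tool_pos: [0.5618, -0.2319, 0.35]
eef_rot: [0.691, 0.152, -0.69, 0.153]
contact_force: [-0.6, -0.9, -4.7]
opening: 0.446
```

```bash
python3 a.py; python3 - <<'E'
from h import *
print(delta([.5356,.0903,.350]).round(1))
b,db=eyes.snapshot("side")
W=cloud("side",db); np.save("ds5.npy",db)
cv2.imwrite("pics/t5.png",cv2.resize(b[80:210,180:320],None,fx=4,fy=4,interpolation=cv2.INTER_CUBIC))
E
```

```text
phi -171.0 r 0.4 z 350.0 yaw-phi+90 196.0  F tool x,y,z [4.68 0.55 0.93] M [-0.04 -0.01 -0.02] q [ 0.41  0.73 -0.17  1.68  0.17  0.75 -0.98] 19.0333
[-1.000e-01 -3.032e+02 -1.120e+02]
```

View pics/t5.png

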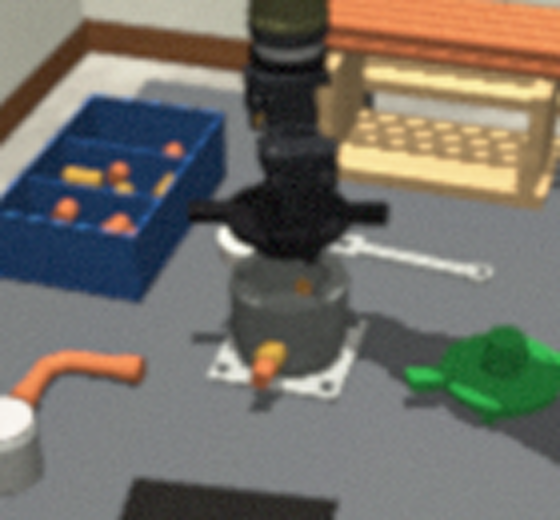

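The lid (crop (290,215)) hangs level and clear above the open pot mouth (290,280). Carrying it over to the mat.

Call:
{"op": "carry_out", "data": {
  "targets": "0.4 0 -6 -2 0; 0.4 0 -12 -4 0; 0.4 0 -19 -7 0; 0.4 0 -19 -7 0; 0.4 0 -19 -7 0; 0.4 0 -19 -7 0; 0.4 0 -19 -7 0; 0.4 0 -19 -7 0; 0.4 0 -19 -7 0; 0.4 0 -19 -7 0; 0.4 0 -19 -7 0; 0.4 0 -19 -7 0; 0.4 0 -19 -7 0; 0.4 0 -19 -7 0; 0.4 0 -19 -7 0; 0.4 0 -18 -8 0; 0.4 0 -14 -5 0; 0.4 0 -6 -2 0; 0.4 0 0 0 0; 0.4 0 0 0 0"
}}

```text
clock: 20.75
tool_pos: [0.5351, 0.0901, 0.3493]
eef_rot: [-0.69, -0.153, 0.691, -0.153]
contact_force: [-0.4, 0.2, -4.3]
opening: 0.448
```

Call:
{"op": "carry_out", "data": {
  "targets": "0.4 0 0 0 0; 0.4 0 0 0 0; 0.4 0 0 0 0"
}}

```text
clock: 21.0
tool_pos: [0.5356, 0.089, 0.3494]
eef_rot: [-0.69, -0.152, 0.691, -0.152]
contact_force: [0.5, 0.2, -4.3]
opening: 0.448
```

```bash
python3 - <<'E'
from h import *
print(delta([.5356,.0903,.2105]).round(1)); s,P,M=tool(); print(P,M.round(3),s["q"].round(2),s["contact_force"])
a,d=eyes.snapshot("top"); b,db=eyes.snapshot("side")
for n,dd in(("top",d),("side",db)):
    W=cloud(n,dd); m=(W[...,2]>.10)&(W[...,2]<.2)&(np.hypot(W[...,0]-.5356,W[...,1]-.0903)<.1); print(n,m.sum(),W[m].min(0),W[m].max(0))
f=lambda x:cv2.resize(x,(400,400),interpolation=cv2.INTER_CUBIC)
cv2.imwrite("pics/t6.png",np.hstack([f(a[110:240,180:310]),f(b[130:270,160:300])]))
E
```

```text
[138.9  -1.3  -0.6]
[0.53561154 0.08895885 0.34936338] [[-0.     0.42  -0.908]
 [-0.001 -0.908 -0.42 ]
 [-1.     0.001  0.   ]] [-0.19  0.66 -0.11  1.87  0.11  0.62 -1.5 ] [ 0.46649591  0.22321332 -4.26475367]
top 46 [0.51630983 0.02447703 0.17132367] [0.58658301 0.05066867 0.1798518 ]
side 766 [0.44108334 0.0356738  0.14294174] [0.63233109 0.15552504 0.1993598 ]
```

View pics/t6.png

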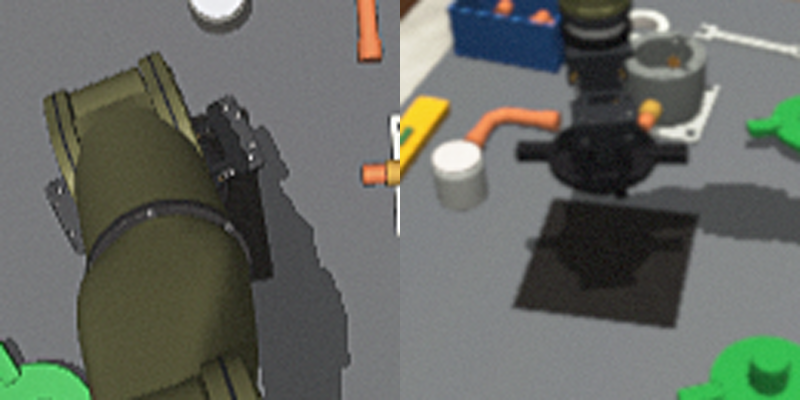

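The lid (right crop (600,155)) is level and its shadow falls on the mat. Lowering 139 mm in all, the last part slowly.

Call:
{"op": "carry_out", "data": {
  "targets": "0.4 5 -1.3 -0.6 0; 0.4 10 0 0 0; 0.4 15 0 0 0; 0.4 15 0 0 0; 0.4 15 0 0 0; 0.4 15 0 0 0; 0.4 15 0 0 0; 0.4 15 0 0 0; 0.4 10 0 0 0; 0.4 7 0 0 0; 0.4 4 0 0 0; 0.4 2 0 0 0; 0.4 0 0 0 0; 0.4 0 0 0 0; 0.4 0 0 0 0"
}}

```text
clock: 22.35
tool_pos: [0.5358, 0.0917, 0.222]
eef_rot: [0.691, 0.153, -0.69, 0.153]
contact_force: [0.3, 0.0, -4.3]
opening: 0.446
```

```bash
python3 - <<'E'
from h import *
print(delta([.5356,.0903,.2105]).round(1)); s,P,M=tool(); print(P,s["contact_force"])
E
```

```text
[11.5  1.1  0.8]
[0.53580398 0.09165282 0.22202847] [ 0.33084728  0.01637628 -4.32918817]
```

Call:
{"op": "carry_out", "data": {
  "targets": "0.4 2 1 0.6 0; 0.4 2 0 0 0; 0.4 2 0 0 0; 0.4 1.5 0 0 0; 0.4 1 0 0 0; 0.4 0.5 0 0 0; 0.4 0 0 0 0; 0.4 0 0 0 0"
}}

```text
clock: 23.02
tool_pos: [0.5354, 0.0905, 0.2124]
eef_rot: [0.69, 0.153, -0.69, 0.153]
contact_force: [0.3, 0.6, -5.5]
opening: 0.446
```

```bash
python3 - <<'E'
from h import *
print(delta([.5356,.0903,.2105]).round(1)); s,P,M=tool(); print(P,s["contact_force"])
E
```

```text
[ 1.9  0.2 -0.1]
[0.53542297 0.09045923 0.21240317] [ 0.26274357  0.64719754 -5.47057972]
```

Call:
{"op": "carry_out", "data": {
  "targets": "0.4 0.5 0 0 0; 0.4 0.5 0 0 0; 0.4 0.5 0 0 0; 0.4 0 0 0 0; 0.4 0 0 0 0"
}}

```text
clock: 23.43
tool_pos: [0.5354, 0.0905, 0.2109]
eef_rot: [-0.69, -0.153, 0.69, -0.153]
contact_force: [0.5, -0.1, -4.0]
opening: 0.447
```

Call:
{"op": "carry_out", "data": {
  "targets": "0.4 0.4 0 0 0; 0.4 0.3 0 0 0; 0.4 0 0 0 0; 0.4 0 0 0 0"
}}

```text
clock: 23.77
tool_pos: [0.5354, 0.0904, 0.2104]
eef_rot: [0.691, 0.153, -0.69, 0.153]
contact_force: [-0.9, -0.8, 0.6]
opening: 0.449
```

The mat has taken the weight (Fz from −4.3 N to about 0) at the expected height. Releasing gently.

Call:
{"op": "carry_out", "data": {
  "targets": "0.4 0 0 0 0; 0.4 0 0 0 0; 0.4 0 0 0 0",
  "force": 5
}}

```text
clock: 24.02
tool_pos: [0.5354, 0.0904, 0.2104]
eef_rot: [0.691, 0.153, -0.69, 0.153]
contact_force: [-0.9, -0.8, 1.2]
opening: 0.453
```

Call:
{"op": "carry_out", "data": {
  "targets": "0.5 0 0 0 0; 0.6 0 0 0 0; 0.7 0 0 0 0; 0.8 0 0 0 0; 0.9 0 0 0 0; 1 0 0 0 0; 1 0 0 0 0; 1 0 0 0 0; 1 0 0 0 0"
}}

```text
clock: 24.77
tool_pos: [0.5354, 0.0904, 0.2102]
eef_rot: [-0.69, -0.153, 0.69, -0.153]
contact_force: [-0.1, 0.3, -0.1]
opening: 0.999
```

Open with no force. I rise straight up, then shift back to leave the view clear.

Call:
{"op": "carry_out", "data": {
  "targets": "1 -5 0 0 0; 1 -15 0 0 0; 1 -25 0 0 0; 1 -25 0 0 0; 1 -25 0 0 0; 1 -25 0 0 0; 1 -25 0 0 0; 1 -25 0 0 0; 1 0 15 10 0; 1 0 25 12 0; 1 0 25 12 0; 1 0 25 12 0; 1 0 25 12 0; 1 0 25 12 0; 1 0 25 12 0; 1 0 25 12 0; 1 0 15 6 0; 1 0 0 0 0; 1 0 0 0 0; 1 0 0 0 0"
}}

```text
clock: 26.43
tool_pos: [0.5312, -0.1362, 0.3804]
eef_rot: [0.69, 0.154, -0.69, 0.153]
contact_force: [-0.2, 0.2, -0.3]
opening: 1.001
```

```bash
python3 - <<'E'
from h import *
s,P,M=tool(); print(P,s["contact_force"],s["q"].round(2))
a,d=eyes.snapshot("top"); b,db=eyes.snapshot("side")
cv2.imwrite("pics/t7.png",a); cv2.imwrite("pics/s7.png",b)
for n,dd in(("top",d),("side",db)):
    W=cloud(n,dd); near=(np.hypot(W[...,0]-.5356,W[...,1]-.0903)<.11)
    for lo,hi in((.07,.09),(.032,.042)):
        m=near&(W[...,2]>lo)&(W[...,2]<hi); 
        if m.sum()>5: print(n,lo,m.sum(),W[m].mean(0),W[m].min(0),W[m].max(0),cv2.minEnclosingCircle(W[m][:,:2].astype(np.float32)))
E
```

```text
[ 0.53118062 -0.13617371  0.38037018] [-0.15676007  0.19480577 -0.26962218] [ 0.26  0.62 -0.16  1.83  0.14  0.71 -1.1 ]
top 0.07 123 [0.53566254 0.09006254 0.07763941] [0.51667489 0.06963977 0.07167394] [0.5565598  0.10990585 0.08380504] ((0.5364159345626831, 0.08995215594768524), 0.021258527413010597)
top 0.032 895 [0.53615316 0.08894271 0.03802477] [0.44015769 0.02659599 0.03203672] [0.63436788 0.1515594  0.04195204] ((0.5372627973556519, 0.08691293746232986), 0.10000573843717575)
side 0.07 94 [0.53553452 0.09479573 0.07654713] [0.51722494 0.07237461 0.07072346] [0.55874523 0.11285238 0.08161413] ((0.5367075800895691, 0.09226085245609283), 0.022238872945308685)
side 0.032 612 [0.53106546 0.1030975  0.03759495] [0.43906759 0.02807043 0.03208006] [0.63023755 0.15681488 0.04198897] ((0.5365034341812134, 0.09316478669643402), 0.09963008016347885)
```

View pics/t7.png

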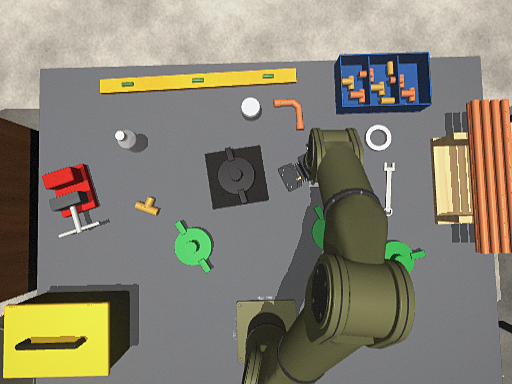

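View pics/s7.png

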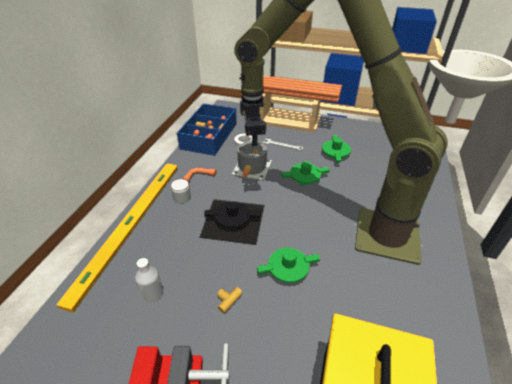

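The lid stands upright at top (236,177), its knob within about 1 mm of the mat's middle in the top view. Knob top z is 0.078 and disc top z 0.038, as they should be. The tin, elbow, tape, wrench, bottle and tee are where they were, and the arm is clear.

```bash
python3 -c "
from plant import r
print(r.finish_job())"
```

```text
the job is handed in; nothing more can be done
None
```

The lid is off the strainer pot and standing right way up in the middle of the rubber mat. The job was handed in at about 26.5 s.

- **Turning:** I pushed one ear anticlockwise with the open fingers astride it. At about 67° the resistance rose from about 1.5 N to 8.4 N and the finger almost stopped moving, so I took that as the stop and backed off.
- **Lifting:** I gripped the knob with 20 N and lifted slowly and level. It came out freely, with only its weight (about 4.3 N) on the wrist.
- **Placing:** I lowered it until the mat took the weight at the expected height, then eased the grip, opened and moved clear.

**Last checks:** The knob is within about 1 mm of the mat's middle by the top camera, and the knob and disc heights match the given ones. The side camera put the knob about 4.5 mm further along y. It only sees the near face, and it showed the same 5–7 mm offset while the lid was still on the pot, so I trusted the top view. By eye in the last pictures, the other things on the bench had not moved. I did not measure them, and the arm hid part of one green look-alike in the top view. The force on the tool was zero within sensor noise.

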